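# Close down the street-cart griddle

## Task

Close down the cart's griddle: lift the scraper block up off its hook and, holding it, push every burnt chip off the hot plate into the grease trough along the plate's near edge (never touch the chips with the fingers). Then put the dirty scraper in the grey wash tub and let go of it. Also stand every sauce bottle upright, fully down, in a hole of the bottle rack, at any time, and leave the pepper shaker and dip cup standing where they are.

Things in the scene. Friction and masses are not known exactly. Their poses are not given: they have to be found in the camera images.
- griddle: Fixed griddle. Origin at table height under the centre of the 300 x 300 mm dark plate, whose flat top is 45 mm up. Steel guards 75 mm high above the table stand along its far (+x) and both y edges, inner faces at the edge. The near (-x) edge is open and drops into the grease trough: x -150 to -210, y +-150 mm, floor 8 mm up, walls 45 mm high. x points from trough to back, z up. Yaw within 0.1 rad.
- hanger: Fixed steel hanger the scraper hangs on. Same frame as the hanging scraper, but origin 60 mm lower, on the table. Base x -55 to 95, y +-65, 8 mm thick; column at x 65 to 79 mm, 106 mm high; rubber stop pad behind the scraper's foot. An 8 mm round arm leaves the column in -x at 90 mm height and turns up at x 35.5 mm into the hook.
- hook_tip (a point): Top of the upturned hook, 120 mm above the table. It stands 18 mm above the scraper's eye: lift the scraper at least 30 mm straight up before moving it sideways.
- scraper: Loose, 0.2 to 0.4 kg; origin at the centre of its flat underside. Foot block 28 (x) x 84 (y) x 44 mm high, flat front and back; red upright handle 24 (x) x 30 (y) mm from 44 to 132 mm above the underside; steel eye on its back (+x), out to x 46 mm. Hangs upright, underside 60 mm above the table. Grip the handle from above, fingers along x or y, TCP 105 mm above the underside. Stands on its foot.
- scraper_eye (a point): Centre of the scraper's eye (6 mm bars, y +-16 mm, z 34 to 42 mm): x +30 mm, z +38 mm in the scraper's frame.
- tub: Fixed grey plastic wash tub, 130 (x) x 170 (y) x 55 mm high, 5 mm walls and floor, open on top. Origin at the centre of its underside on the table.
- chip0: Loose burnt orange-brown crust chip, about 20 x 16 x 10 mm, 12 g, origin at the centre of its underside; may be absent. Starts flat on the hot plate.
- chip1: Loose burnt orange-brown crust chip, about 20 x 16 x 10 mm, 12 g, origin at the centre of its underside; may be absent. Starts flat on the hot plate.
- chip2: Loose burnt orange-brown crust chip, about 20 x 16 x 10 mm, 12 g, origin at the centre of its underside; may be absent. Starts flat on the hot plate.
- chip3: Loose burnt orange-brown crust chip, about 20 x 16 x 10 mm, 12 g, origin at the centre of its underside; may be absent. Starts flat on the hot plate.
- chip4: Loose burnt orange-brown crust chip, about 20 x 16 x 10 mm, 12 g, origin at the centre of its underside; may be absent. Starts flat on the hot plate.
- chip5: Loose burnt orange-brown crust chip, about 20 x 16 x 10 mm, 12 g, origin at the centre of its underside; may be absent. Starts flat on the hot plate.
- rack: Fixed aluminium bottle rack, 242 (x) x 75 (y) x 50 mm high, origin at the centre of its underside on the table; four round upright holes 52 mm wide and 42 mm deep in a row along its x axis at x -87, -29, +29 and +87 mm. Any bottle may stand in any hole.
- rack_hole0 (a point): Centre of the mouth of rack hole 0 (at x -87 mm), 50 mm above the table; the hole's floor is 42 mm lower.
- rack_hole1 (a point): Centre of the mouth of rack hole 1 (at x -29 mm), 50 mm above the table; the hole's floor is 42 mm lower.
- rack_hole2 (a point): Centre of the mouth of rack hole 2 (at x 29 mm), 50 mm above the table; the hole's floor is 42 mm lower.
- rack_hole3 (a point): Centre of the mouth of rack hole 3 (at x 87 mm), 50 mm above the table; the hole's floor is 42 mm lower.
- bottle_red: Loose red sauce bottle with black nozzle, 46 mm diameter, straight side up to 104 mm, 135 mm tall overall, about 0.2 kg, origin at the centre of its underside; may be absent. Starts standing on the table beside the griddle. Grip its upper body from above, TCP about 92 mm above its underside.
- bottle_yellow: Loose yellow sauce bottle with black nozzle, 46 mm diameter, straight side up to 104 mm, 135 mm tall overall, about 0.2 kg, origin at the centre of its underside; may be absent. Starts standing on the table beside the griddle. Grip its upper body from above, TCP about 92 mm above its underside.
- bottle_green: Loose green sauce bottle with black nozzle, 46 mm diameter, straight side up to 104 mm, 135 mm tall overall, about 0.2 kg, origin at the centre of its underside; may be absent. Starts standing on the table beside the griddle. Grip its upper body from above, TCP about 92 mm above its underside.
- bottle_white: Loose white sauce bottle with black nozzle, 46 mm diameter, straight side up to 104 mm, 135 mm tall overall, about 0.2 kg, origin at the centre of its underside; may be absent. Starts standing on the table beside the griddle. Grip its upper body from above, TCP about 92 mm above its underside.
- shaker: Loose blue pepper shaker, 44 mm diameter, 100 mm tall, bystander.
- dip_cup: Loose white dip cup, 64 mm across, 40 mm tall, bystander.
Mind the look-alikes: they are no part of the job. Of the things like the scraper, leave any that is orange; of the rest the larger one is meant.

How it is judged:
By the outcome, as a careful person would: the job done as asked, in the order asked, and still so for the second after the job is handed in, with the robot touching nothing.
Of chip0, chip1, chip2, chip3, chip4, chip5 only 4 to 6 are there at a start; the rules pass over those that are not, and their reading is None.
Of bottle_red, bottle_yellow, bottle_green, bottle_white only 3 to 4 are there at a start; the rules pass over those that are not, and their reading is None.
At some moment in a run one of chip0, chip1, chip2, chip3, chip4, chip5 may be knocked a few centimetres aside while the robot is not near it.
It also fails if it takes over 208 s, if anything falls off the work surface, if the arm or the gripper's body presses on something with over 40 N, if the wrist force passes 120 N, or if a joint passes its speed limit or range.

## Robot

A 7-joint arm with a two-finger parallel gripper is mounted at the origin on the work surface. World frame = base frame: x ahead of the robot, y to its left, z up, the work surface at z = 0. Lengths are in m, angles in rad, forces in N, time in s.
With the tool pointing down it reaches from about 0.425 to 0.875 m from the base axis. Payload 4.7 kg.
Tool frame: the origin (TCP) lies between the finger pads, 19 mm behind the fingertips; this is the grasp point; z points along the fingers, y is the line along which they close (so a half turn about z gives the same grasp; the last joint's range is limited). The gripper opens to 87 mm and grips with 3 to 60 N. Pads are 19 mm wide; open, the fingers measure 117 mm over their backs; the gripper's body (75 mm by 190 mm) begins 51 mm behind the grasp point.
Start: joints at [1.207, 0.321, -0.07, 1.45, 0.023, 1.371, -0.057], TCP at [0.24, -0.604, 0.241] pointing down, gripper open.
Joint ranges: [-2.86, 2.86], [-0.3, 2.09], [-1.38, 1.24], [0.06, 2.45], [-1.56, 4.7], [0.09, 2.05], [-2.69, 2.69]. Speed limits (rad/s): [2.57, 2.57, 3.14, 3.14, 3.14, 3.14, 3.14].

## Interface

Orientations are given as a rotation vector (axis times angle).
In Python, from bench import ctrl gives the robot as it stands.
- The arm moves only by the tool send_rows, never from a script. Its argument "steps" is a list of rows, each an object of numbers: "tx", "ty", "tz": the shift along the tool's x, y, z in units of 60 mm (1.0 is 60 mm); "turn": the turn about the tool's z in units of 8 degrees (1.0 is 8 degrees); "grip": the opening, from 0 (shut) to 1 (fully open). A call has 1 to 12 rows; each row shifts and turns the commanded pose from where the row before left it, along the tool's axes as they then stand; what a row does not reach is not made up. A row lasts 1/8 s, in which the tool goes at most 62.5 mm and 10.7 degrees, less where a joint would pass 70% of its speed; a pose out of reach is approached as far as the arm can. A call is refused whole if a number of a shift passes 1 or a number of a turn 1, either way. A call with a gripper value outside its range is refused whole. The fingers move at their own pace and stop on an object; "newtons" is the grip in N (left out, the last holds). Time passes only in rows, so rows that do not move let the fingers close. It gives the time, the measured TCP pose, the force, the opening and the grip force at its end, in the units of the state.
- ctrl.get_state(): the state, without advancing time (a new reading comes with each control period).
- ctrl.get_image(name): name is "scene" or "top" or "wrist"; returns a dict with "pixels" (384x512x3 uint8, red, green, blue), "K" (3x3 intrinsics, pixels), "cam_to_world" (4x4, takes a point from camera to world coordinates); the wrist camera has in their place "T_tool_cam" (4x4, takes a point from camera to tool coordinates, whose origin is the TCP and whose axes are the flange's). Camera axes: x right, y down, z forward; pixel columns grow to the right and rows downward; lengths in m; the calibration is good to about 2 mm. A picture is of the moment at which its call begins: read the wrist's pose just before it. There is no depth.
- ctrl.close_job(): hands the job in; it is judged then, once.
The state is a dict: "time": time; "joint_positions": joint angles; "qd": joint speeds; "joint_torque": joint torques, N m; "position": TCP position; "tool_rot": TCP orientation; "ft_force": force on the tool from outside, world axes, zero at the start; "torque": the same for the moment, N m; "grip_width": opening from 0.0 (shut) to 1.0 (fully open); "grip_force": force on a finger pad.
Only numpy, scipy, OpenCV 4.12 (cv2) and the standard library are available. Lean on these libraries where they do the work, as an engineer would, in place of code of your own. Each camera call takes 0.05 s, during which the arm holds its last target. There are 200 camera calls.

## Working session

There is one attempt and no reset: what is moved stays moved. The work goes in short steps, Python scripts to look and compute and a tool call to move; the robot and the scene stay as the last step left them, time stands still between calls to the robot, and variables do not carry over. Pictures are saved under pics/ and viewed, at most 14 in all, crops included, and the job is handed in when it is done.

Besides the shell and the picture viewer there is one more tool, called after "Request:" as a command line: name --argument value ..., lists and objects as JSON in quotes. send_rows: Moves the arm, as the interface text tells. Its arguments: {"type":"object","properties":{"steps":{"type":"array"},"newtons":{"type":"number"}},"required":["steps"]}

```bash
mkdir -p pics; ls; cat > h.py <<'E'
import numpy as np, cv2
from bench import ctrl
from scipy.spatial.transform import Rotation as R
def cam(name):
    s=ctrl.get_state(); im=ctrl.get_image(name)
    K=np.array(im["K"])
    if name=="wrist":
        T=np.eye(4);T[:3,:3]=R.from_rotvec(s["tool_rot"]).as_matrix();T[:3,3]=s["position"]
        T=T@np.array(im["T_tool_cam"])
    else: T=np.array(im["cam_to_world"])
    return np.array(im["pixels"]),K,T
def ray(K,T,uv):
    d=T[:3,:3]@np.linalg.inv(K)@np.array([uv[0],uv[1],1.]); return T[:3,3],d
def onz(K,T,uv,z):
    o,d=ray(K,T,uv); return o+d*(z-o[2])/d[2]
def proj(K,T,p):
    q=np.linalg.inv(T)@np.append(p,1); q=K@q[:3]; return q[:2]/q[2]
def save(px,name): cv2.imwrite("pics/"+name,cv2.cvtColor(px,cv2.COLOR_RGB2BGR))
E
python3 - <<'E'
from h import *
print(ctrl.get_state())
for n in ("scene","top"):
    px,K,T=cam(n); print(n,K.tolist(),T.round(3).tolist()); save(px,n+"0.png"); np.savez(n+"0.npz",px=px,K=K,T=T)
E
```

```text
pics
{'time': 0.0, 'joint_positions': array([ 1.20713892,  0.32184576, -0.07008112,  1.45167133,  0.02260056,
        1.37079454, -0.05689923]), 'qd': array([-0.00013591, -0.00035991, -0.00051198,  0.00012938, -0.00027178,
       -0.0003104 ,  0.00041876]), 'joint_torque': array([-6.21760573e-04, -4.91283453e+01, -4.04180093e-01, -3.12522554e+01,
       -6.37133187e-02,  4.36752336e-02,  1.65656352e-04]), 'position': array([ 0.23950635, -0.60370957,  0.24014852]), 'tool_rot': array([-3.08386928e+00, -5.89548859e-01,  7.22226324e-04]), 'ft_force': array([-0.37945513, -0.01584213, -0.92704905]), 'torque': array([ 0.04117973, -0.03904634, -0.01798055]), 'grip_force': 0.0, 'grip_width': 0.997683758469066}
scene [[458.7513205915978, 0.0, 250.90352809427407], [0.0, 458.7513205915978, 198.44337487384598], [0.0, 0.0, 1.0]] [[0.667, 0.542, -0.511, 1.132], [0.745, -0.467, 0.477, -0.555], [0.02, -0.699, -0.715, 0.98], [0.0, 0.0, 0.0, 1.0]]
top [[416.5970388827226, 0.0, 254.94686582590614], [0.0, 416.5970388827226, 188.45113468546353], [0.0, 0.0, 1.0]] [[0.028, -0.994, 0.106, 0.38], [-1.0, -0.029, -0.008, 0.004], [0.011, -0.106, -0.994, 1.335], [0.0, 0.0, 0.0, 1.0]]
```

View pics/scene0.png

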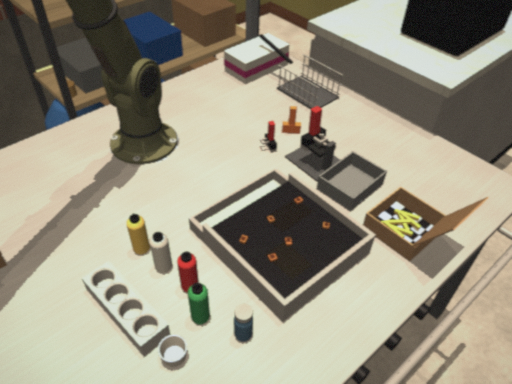

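View pics/top0.png

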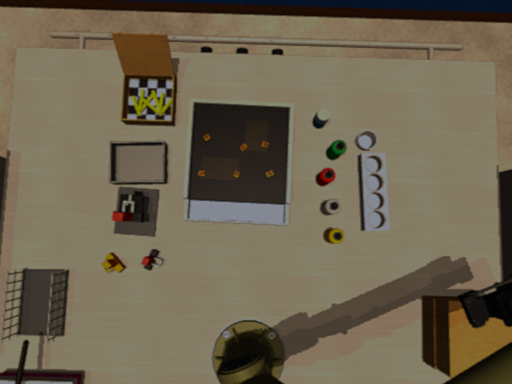

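Top view: griddle at about (240,155) with 6 chips; bottles green (337,149), red (326,176), white (331,206), yellow (335,236). The rack is at (375,190), the tub at (138,162), and the hanger with a red scraper at (132,208). Scraper candidates in top: the hanging red one at (130,210), an orange one at (114,262) and a small red one at (153,260). The larger non-orange one on the hanger fits; I'll confirm it in a crop.

```bash
cat > m.py <<'E'
from h import *
a=np.load("top0.npz");b=np.load("scene0.npz")
A=cv2.resize(a["px"][130:280,90:190],None,fx=4,fy=4,interpolation=cv2.INTER_CUBIC)
B=cv2.resize(b["px"][90:210,250:350],None,fx=4,fy=4,interpolation=cv2.INTER_CUBIC)
o=np.zeros((600,800,3),np.uint8);o[:,:400]=A;o[:480,400:]=B;save(o,"crop0.png")
def blobs(px,lo,hi,mn=8):
    h=cv2.cvtColor(px,cv2.COLOR_RGB2HSV);m=cv2.inRange(h,lo,hi)
    n,l,s,c=cv2.connectedComponentsWithStats(m)
    return [(c[i].round(1).tolist(),int(s[i,4]),s[i,:4].tolist()) for i in range(1,n) if s[i,4]>=mn]
for nm,d in(("top",a),("scene",b)):
    px=d["px"]
    print(nm)
    for col,lo,hi in(("orange",(5,150,90),(20,255,255)),("red",(0,170,80),(4,255,255)),("red2",(174,150,80),(180,255,255)),("yel",(21,150,90),(32,255,255)),("green",(50,120,50),(85,255,255)),("dark",(0,0,0),(180,255,45)),("white",(0,0,150),(180,35,255))):
        print(col,[x for x in blobs(px,lo,hi,10)][:25])
E
python3 m.py
```

```text
top
orange [([143.4, 53.7], 2126, [112, 33, 62, 49]), ([172.2, 91.7], 10, [172, 88, 2, 9]), ([171.5, 107.7], 17, [171, 102, 2, 13]), ([141.5, 119.5], 11, [137, 119, 10, 2]), ([206.7, 136.9], 22, [204, 135, 6, 5]), ([264.4, 143.6], 28, [261, 141, 8, 6]), ([243.1, 146.7], 31, [240, 144, 7, 7]), ([200.8, 172.9], 29, [198, 171, 7, 5]), ([269.7, 172.9], 23, [266, 171, 8, 6]), ([236.2, 173.6], 18, [234, 172, 5, 4]), ([473.9, 339.5], 2395, [449, 308, 63, 70])]
red [([326.8, 175.4], 103, [321, 168, 14, 15]), ([117.7, 216.1], 85, [113, 212, 11, 9]), ([145.4, 261.0], 40, [142, 257, 8, 9])]
red2 []
yel [([150.7, 103.2], 419, [132, 90, 41, 26]), ([335.4, 236.0], 116, [329, 229, 15, 15]), ([108.7, 256.7], 35, [105, 254, 9, 6]), ([111.8, 267.0], 108, [103, 261, 20, 12]), ([461.0, 345.7], 17, [459, 344, 6, 4]), ([462.9, 351.2], 16, [460, 350, 7, 4]), ([487.8, 353.0], 12, [484, 351, 8, 4]), ([478.7, 354.0], 10, [476, 353, 6, 3]), ([465.2, 356.2], 10, [463, 355, 5, 4]), ([467.7, 361.2], 21, [465, 358, 6, 7]), ([458.5, 367.4], 22, [452, 366, 14, 4])]
green [([337.8, 147.5], 107, [332, 140, 14, 15])]
d
[... 3081 characters left out ...]
5]), ([303.7, 130.5], 11, [302, 129, 5, 5]), ([114.1, 137.4], 11, [112, 136, 5, 3]), ([172.5, 140.1], 15, [170, 139, 6, 3]), ([78.4, 162.8], 110, [59, 154, 40, 19]), ([79.2, 168.2], 38, [71, 164, 16, 8]), ([240.3, 203.5], 782, [200, 180, 80, 48]), ([312.5, 182.1], 10, [311, 181, 4, 4]), ([365.0, 207.3], 291, [350, 192, 33, 32]), ([32.2, 197.1], 19, [26, 194, 13, 7]), ([39.1, 203.8], 58, [32, 197, 16, 15]), ([397.1, 205.6], 70, [391, 202, 13, 8]), ([384.8, 215.6], 75, [379, 211, 13, 9]), ([395.2, 216.5], 16, [393, 215, 5, 4]), ([417.7, 233.1], 135, [404, 225, 29, 17]), ([506.5, 231.0], 21, [501, 228, 11, 7]), ([458.4, 236.6], 101, [449, 230, 19, 14]), ([455.3, 261.7], 69, [448, 256, 15, 13])]
```

View pics/crop0.png

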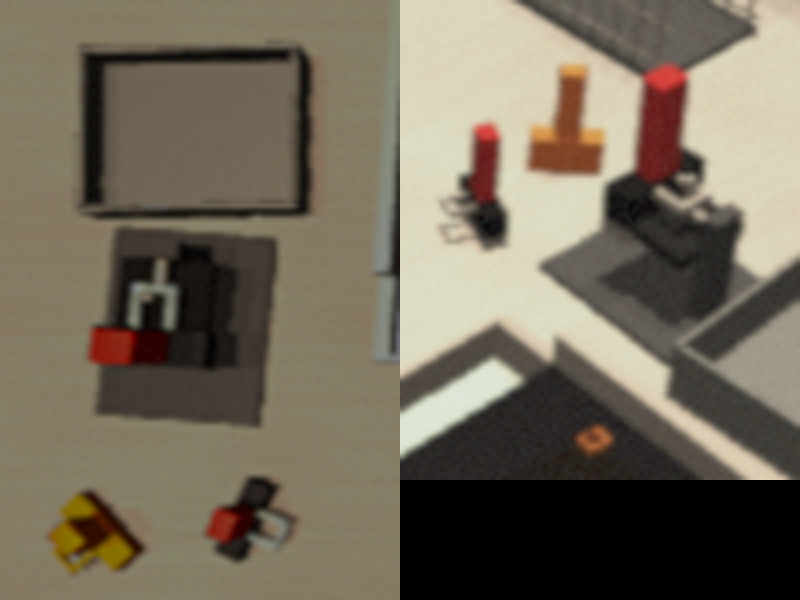

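The crop shows the large red-handled scraper in the hanger, top (118,216) and scene (316,109), so that's the one meant. The small red one at (148,260) and the orange one at (112,262) are decoys. Now measuring positions.

```bash
cat > m2.py <<'E'
from h import *
a=np.load("top0.npz");b=np.load("scene0.npz")
A=(a["K"],a["T"]);B=(b["K"],b["T"])
def f(v): return np.round(v,4).tolist()
def tri(ua,ub):
    o1,d1=ray(*A,ua);o2,d2=ray(*B,ub);d1=d1/np.linalg.norm(d1);d2=d2/np.linalg.norm(d2)
    s=np.linalg.lstsq(np.c_[d1,-d2],o2-o1,rcond=None)[0];p=o1+d1*s[0];q=o2+d2*s[1]
    return f((p+q)/2),round(float(np.linalg.norm(p-q)),4)
print("handle",tri((118,216),(316.5,108.8)))
c=[(117,228),(276,238),(262,425),(97,412)]
print("hanger base",[f(onz(*A,(90+u/4,130+v/4),.008)[:2]) for u,v in c])
for n,ua,ub in(("red",(328.6,173.9),(186,256.5)),("green",(339.8,145.6),(196.9,288.2))): print(n,tri(ua,ub))
for n,ub in(("red",(186,256.5)),("green",(196.9,288.2)),("white",(157.6,236.5)),("yel",(134,218.2))): print(n,f(onz(*B,ub,.128)))
for n,ua in(("red",(326.8,175.4)),("green",(337.8,147.5)),("yel",(335.4,236))): print(n,"body",f(onz(*A,ua,.095)))
print("plate corners guess",[f(onz(*A,p,.045)) for p in((188,103),(290,107),(286,204),(187,200))])
chips_t=[(206.7,136.9),(264.4,143.6),(243.1,146.7),(200.8,172.9),(269.7,172.9),(236.2,173.6)]
print("chips",[f(onz(*A,p,.052)[:2]) for p in chips_t])
chips_s=[(298,199.6),(270.2,218.6),(325.6,224.7),(243.3,238.6),(288,240.9),(272.3,256.6)]
print("chips s",[f(onz(*B,p,.052)[:2]) for p in chips_s])
# griddle + trough, rack crop
C=cv2.resize(a["px"][95:235,170:400],None,fx=3.45,fy=3.45,interpolation=cv2.INTER_CUBIC);save(C,"crop1.png");print(C.shape)
E
python3 m2.py
```

```text
handle ([0.4164, 0.368, 0.1909], 0.0032)
hanger base [[0.5135, 0.4265], [0.5091, 0.2996], [0.3607, 0.3029], [0.3673, 0.4332]]
red ([0.5589, -0.2218, 0.1193], 0.0)
green ([0.6447, -0.2547, 0.1189], 0.0007)
red [0.5647, -0.2252, 0.128]
green [0.6496, -0.2582, 0.128]
white [0.4721, -0.241, 0.128]
yel [0.3849, -0.2521, 0.128]
red body [0.5578, -0.2209, 0.095]
green body [0.6441, -0.2535, 0.095]
yel body [0.3773, -0.2481, 0.095]
plate corners guess [[0.7842, 0.2139, 0.045], [0.7812, -0.1106, 0.045], [0.4717, -0.104, 0.045], [0.4754, 0.2032, 0.045]]
chips [[0.6747, 0.1494], [0.6588, -0.0319], [0.6469, 0.0344], [0.5603, 0.1631], [0.5666, -0.0508], [0.5614, 0.0533]]
chips s [[0.5593, 0.1617], [0.56, 0.0523], [0.6737, 0.1501], [0.5648, -0.049], [0.6467, 0.0338], [0.6566, -0.0322]]
(483, 794, 3)
```

View pics/crop1.png

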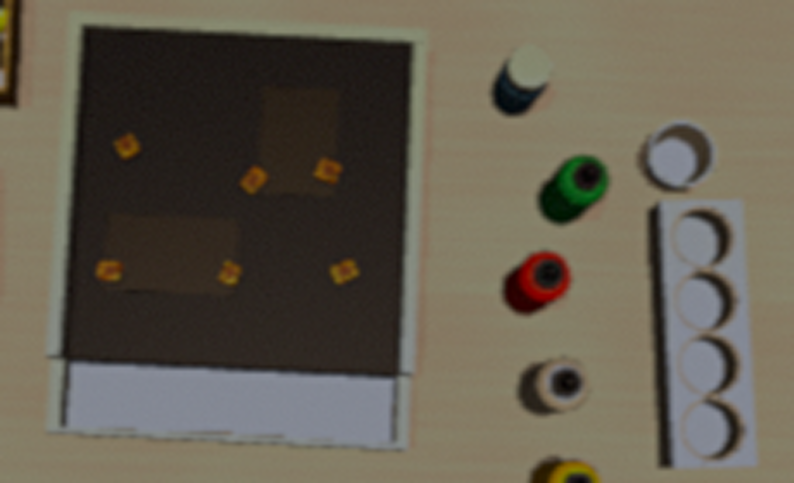

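The crop shows the plate's trough edge running (62,357)–(408,372), the rack top face corners (660,200),(742,200),(756,466),(672,466), and hole mouths near (703,236),(708,300),(709,365),(714,429).

```bash
cat > m3.py <<'E'
from h import *
a=np.load("top0.npz");A=(a["K"],a["T"])
f=lambda v:np.round(v,4).tolist()
P=lambda u,v,z:onz(*A,(170+u/3.45,95+v/3.45),z)[:2]
print("edge",[f(P(u,v,.045)) for u,v in((66,358),(398,373))])
print("plate far edge, guard top",[f(P(u,v,.075)) for u,v in((84,27),(413,43))])
r=[P(u,v,.05) for u,v in((660,200),(742,200),(756,466),(672,466))];print("rack",[f(x) for x in r],f(np.mean(r,0)))
print("holes",[f(P(u,v,.05)) for u,v in((703,237),(706,300),(708,365),(713,429))])
print("cup",f(P(680,155,.04)),"shaker",f(P(529,67,.1)))
t=[onz(*A,(90+u/4,130+v/4),.055)[:2] for u,v in((80,45),(302,45),(302,215),(82,212))];print("tub",[f(x) for x in t],f(np.mean(t,0)))
w=[P(u,v,.12) for u,v in((567,382),)];print("white nozzle",f(w[0]))
for n,p in(("red",(548,273)),("green",(587,176)),("yel",(578,483))):print(n,f(P(*p,.13)))
E
python3 m3.py
```

```text
edge [[0.4794, 0.1967], [0.4744, -0.102]]
plate far edge, guard top [[0.7759, 0.1894], [0.7704, -0.1071]]
rack [[0.6384, -0.3369], [0.6407, -0.4117], [0.3999, -0.4229], [0.3979, -0.3477]] [0.5192, -0.3798]
holes [[0.6055, -0.376], [0.548, -0.3786], [0.4891, -0.3802], [0.4318, -0.3845]]
cup [0.6831, -0.358] shaker [0.7441, -0.2077]
tub [[0.6511, 0.4492], [0.6563, 0.2768], [0.523, 0.2701], [0.5204, 0.4392]] [0.5877, 0.3588]
white nozzle [0.4653, -0.2393]
red [0.5567, -0.2205]
green [0.6413, -0.2531]
yel [0.3804, -0.2471]
```

Request:
send_rows --steps '[{"turn": 1,"grip": 1},{"turn": 1},{"turn": 0.7},{"tz": 0}]'

```text
validation failed for argument at $.st...
```

Request:
send_rows --steps '[{"tx": 0,"ty": 0,"tz": 0,"turn": 1,"grip": 1},{"tx": 0,"ty": 0,"tz": -0.5,"turn": 1,"grip": 1},{"tx": 0,"ty": 0,"tz": -0.5,"turn": 0.7,"grip": 1},{"tx": 0.62,"ty": -0.65,"tz": -0.1,"turn": 0,"grip": 1},{"tx": 0.62,"ty": -0.65,"tz": -0.1,"turn": 0,"grip": 1},{"tx": 0.62,"ty": -0.65,"tz": -0.1,"turn": 0,"grip": 1},{"tx": 0.62,"ty": -0.65,"tz": -0.1,"turn": 0,"grip": 1},{"tx": 0.62,"ty": -0.65,"tz": -0.1,"turn": 0,"grip": 1},{"tx": 0.62,"ty": -0.65,"tz": -0.1,"turn": 0,"grip": 1},{"tx": 0,"ty": 0,"tz": 0,"turn": 0,"grip": 1},{"tx": 0,"ty": 0,"tz": 0,"turn": 0,"grip": 1}]' --newtons 30

```text
time: 1.48
position: [0.4622, -0.3704, 0.3368]
tool_rot: [3.141, 0.001, -0.002]
ft_force: [-0.0, 0.2, 0.6]
grip_width: 1.0
grip_force: 0.0
```

```bash
cat > w1.py <<'E'
from h import *
px,K,T=cam("wrist");np.savez("w1.npz",px=px,K=K,T=T);save(px,"w1.png")
f=lambda v:np.round(v,1).tolist()
print("campos",T[:3,3].round(3))
for n,p in(("h0",(.432,-.3838,.05)),("h1",(.490,-.3811,.05)),("h2",(.548,-.3784,.05)),("h3",(.606,-.3758,.05)),("red",(.557,-.2205,.135)),("green",(.643,-.253,.135)),("white",(.467,-.239,.135)),("yel",(.381,-.249,.135))):
    print(n,f(proj(K,T,np.array(p))))
E
python3 w1.py
```

```text
campos [ 0.533 -0.37   0.48 ]
h0 [263.4, 181.8]
h1 [262.0, 146.2]
h2 [260.5, 108.0]
h3 [259.0, 67.0]
red [132.3, 97.7]
green [151.9, 17.7]
white [154.7, 170.5]
yel [167.9, 231.5]
```

View pics/w1.png

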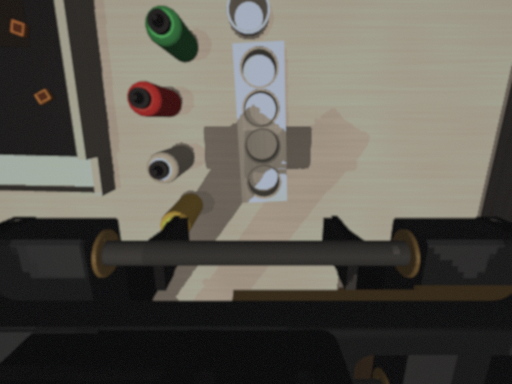

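The wrist view shows the rack top face corners at (234,43),(284,41),(287,200),(241,202) and the holes on their predicted pixels within 2–3 px. Next: fit the rack and bottles numerically.

```bash
cat > w1m.py <<'E'
from h import *
d=np.load("w1.npz");px,K,T=d["px"],d["K"],d["T"]
f=lambda v:np.round(v,4).tolist()
g=cv2.cvtColor(px,cv2.COLOR_RGB2GRAY)
for n,(u,v) in(("green",(157,20)),("red",(141,98)),("white",(160,169))):
    m=np.zeros_like(g);m[max(v-16,0):v+16,u-16:u+16]=255
    b=((g<50)&(m>0)).astype(np.uint8)
    k,l,s,c=cv2.connectedComponentsWithStats(b);i=1+np.argmax(s[1:,4]);print(n,s[i],f(c[i]),f(onz(K,T,c[i],.121)[:2]))
h=cv2.cvtColor(px,cv2.COLOR_RGB2HSV)
for n,lo,hi in(("green",(45,90,25),(90,255,255)),("red",(0,150,60),(4,255,255)),("yel",(18,150,60),(32,255,255))):
    m=cv2.inRange(h,lo,hi);k,l,s,c=cv2.connectedComponentsWithStats(m);i=1+np.argmax(s[1:,4]);print(n,s[i],f(c[i]))
cr=[onz(K,T,p,.05)[:2] for p in((234,43),(284,41),(287,200),(241,202))];print([f(x) for x in cr],f(np.mean(cr,0)))
C=cv2.resize(px[0:210,110:300],None,fx=2.8,fy=2.8,interpolation=cv2.INTER_CUBIC);save(C,"w1c.png")
E
python3 w1m.py
```

```text
green [148   9  23  25 417] [158.7194, 21.271] [0.6437, -0.2559]
red [129  88  22  20 348] [139.5086, 97.6149] [0.5581, -0.2236]
white [150 162  18  16 232] [158.5388, 169.556] [0.4656, -0.239]
green [ 146    6   51   55 1235] [174.5879, 36.8267]
red [130  82  50  34 740] [154.25, 99.0149]
yel [163 195  38  33 562] [185.6601, 209.0338]
[[0.6379, -0.3395], [0.6405, -0.4118], [0.4006, -0.4235], [0.3971, -0.3464]] [0.519, -0.3803]
```

View pics/w1c.png

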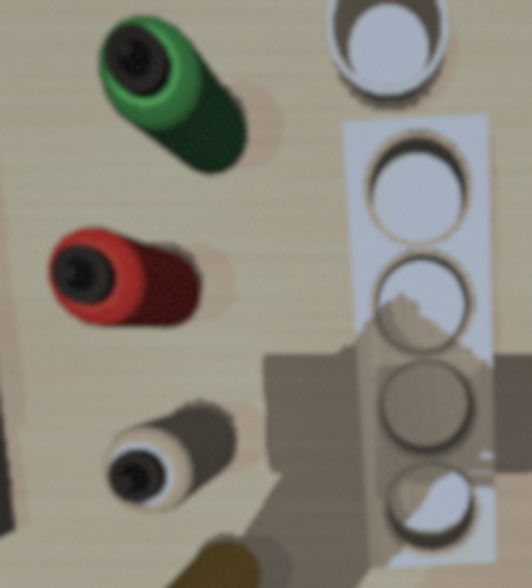

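The crop confirms hole outlines at (416,187),(423,302) in crop pixels, which match the model. Picking red first.

Request:
send_rows --steps '[{"tx": 0.4,"ty": -0.62,"tz": 0.57,"turn": 0,"grip": 1},{"tx": 0.4,"ty": -0.62,"tz": 0.57,"turn": 0,"grip": 1},{"tx": 0.4,"ty": -0.62,"tz": 0.57,"turn": 0,"grip": 1},{"tx": 0.38,"ty": -0.61,"tz": 0.57,"turn": 0,"grip": 1},{"tx": 0,"ty": 0,"tz": 0,"turn": 0,"grip": 1},{"tx": 0,"ty": 0,"tz": 0.6,"turn": 0,"grip": 1},{"tx": 0,"ty": 0,"tz": 0.6,"turn": 0,"grip": 1},{"tx": 0,"ty": 0,"tz": 0.6,"turn": 0,"grip": 1},{"tx": 0,"ty": 0,"tz": 0,"turn": 0,"grip": 1},{"tx": 0,"ty": 0,"tz": 0,"turn": 0,"grip": 0},{"tx": 0,"ty": 0,"tz": 0,"turn": 0,"grip": 0},{"tx": 0,"ty": 0,"tz": 0,"turn": 0,"grip": 0}]' --newtons 25

```text
time: 3.02
position: [0.5582, -0.2222, 0.0939]
tool_rot: [3.14, 0.001, 0.003]
ft_force: [0.3, -0.0, -0.2]
grip_width: 0.745
grip_force: 0.0
```

Request:
send_rows --steps '[{"tx": 0,"ty": 0,"tz": 0,"turn": 0,"grip": 0},{"tx": 0,"ty": 0,"tz": 0,"turn": 0,"grip": 0},{"tx": 0,"ty": 0,"tz": 0,"turn": 0,"grip": 0},{"tx": 0,"ty": 0,"tz": 0,"turn": 0,"grip": 0},{"tx": 0,"ty": 0,"tz": -0.7,"turn": 0,"grip": 0},{"tx": 0,"ty": 0,"tz": -0.7,"turn": 0,"grip": 0},{"tx": -0.05,"ty": 0.7,"tz": 0,"turn": 0,"grip": 0},{"tx": -0.05,"ty": 0.7,"tz": 0,"turn": 0,"grip": 0},{"tx": -0.05,"ty": 0.7,"tz": 0,"turn": 0,"grip": 0},{"tx": -0.02,"ty": 0.5,"tz": 0,"turn": 0,"grip": 0},{"tx": 0,"ty": 0,"tz": 0,"turn": 0,"grip": 0},{"tx": 0,"ty": 0,"tz": 0,"turn": 0,"grip": 0}]' --newtons 25

```text
time: 4.53
position: [0.5474, -0.3764, 0.1756]
tool_rot: [-3.14, -0.003, 0.001]
ft_force: [-0.8, -0.1, -2.4]
grip_width: 0.525
grip_force: 25.0
```

Request:
send_rows --steps '[{"tx": 0.01,"ty": 0.04,"tz": 0.3,"turn": 0,"grip": 0},{"tx": 0,"ty": 0,"tz": 0.2,"turn": 0,"grip": 0},{"tx": 0,"ty": 0,"tz": 0.15,"turn": 0,"grip": 0},{"tx": 0,"ty": 0,"tz": 0.1,"turn": 0,"grip": 0},{"tx": 0,"ty": 0,"tz": 0,"turn": 0,"grip": 0}]'

```text
time: 5.15
position: [0.5477, -0.3799, 0.1309]
tool_rot: [-3.141, -0.001, 0.001]
ft_force: [-0.1, -0.6, -2.0]
grip_width: 0.519
grip_force: 25.0
```

Request:
send_rows --steps '[{"tx": 0,"ty": -0.01,"tz": 0.2,"turn": 0,"grip": 0},{"tx": 0,"ty": 0,"tz": 0.18,"turn": 0,"grip": 0},{"tx": 0,"ty": 0,"tz": 0.07,"turn": 0,"grip": 0},{"tx": 0,"ty": 0,"tz": 0,"turn": 0,"grip": 0}]'

```text
time: 5.65
position: [0.5477, -0.3795, 0.1038]
tool_rot: [-3.141, -0.001, 0.001]
ft_force: [-0.2, 0.3, -1.4]
grip_width: 0.518
grip_force: 25.0
```

Request:
send_rows --steps '[{"tx": 0,"ty": 0,"tz": 0,"turn": 0,"grip": 1},{"tx": 0,"ty": 0,"tz": 0,"turn": 0,"grip": 1},{"tx": 0,"ty": 0,"tz": 0,"turn": 0,"grip": 1},{"tx": 0,"ty": 0,"tz": 0,"turn": 0,"grip": 1},{"tx": 0,"ty": 0,"tz": -0.6,"turn": 0,"grip": 1},{"tx": 0,"ty": 0,"tz": -0.7,"turn": 0,"grip": 1},{"tx": 0,"ty": 0,"tz": -0.5,"turn": 0,"grip": 1},{"tx": 0.4,"ty": -0.52,"tz": 0,"turn": 0,"grip": 1},{"tx": 0.4,"ty": -0.52,"tz": 0,"turn": 0,"grip": 1},{"tx": 0.4,"ty": -0.52,"tz": 0,"turn": 0,"grip": 1},{"tx": 0.4,"ty": -0.52,"tz": 0,"turn": 0,"grip": 1},{"tx": 0,"ty": 0,"tz": 0,"turn": 0,"grip": 1}]'

```text
time: 7.15
position: [0.6463, -0.2491, 0.2124]
tool_rot: [-3.139, -0.013, -0.002]
ft_force: [0.0, 0.7, 1.3]
grip_width: 0.999
grip_force: 0.0
```

Request:
send_rows --steps '[{"tx": 0,"ty": 0,"tz": 0.6,"turn": 0,"grip": 1},{"tx": 0,"ty": 0,"tz": 0.7,"turn": 0,"grip": 1},{"tx": 0,"ty": 0,"tz": 0.65,"turn": 0,"grip": 1},{"tx": 0,"ty": 0,"tz": 0,"turn": 0,"grip": 1},{"tx": 0,"ty": 0,"tz": 0,"turn": 0,"grip": 0},{"tx": 0,"ty": 0,"tz": 0,"turn": 0,"grip": 0},{"tx": 0,"ty": 0,"tz": 0,"turn": 0,"grip": 0},{"tx": 0,"ty": 0,"tz": 0,"turn": 0,"grip": 0},{"tx": 0,"ty": 0,"tz": 0,"turn": 0,"grip": 0},{"tx": 0,"ty": 0,"tz": 0,"turn": 0,"grip": 0},{"tx": 0,"ty": 0,"tz": 0,"turn": 0,"grip": 0}]'

```text
time: 8.52
position: [0.644, -0.2548, 0.0957]
tool_rot: [3.141, 0.001, 0.001]
ft_force: [-0.8, -0.3, 2.1]
grip_width: 0.522
grip_force: 25.0
```

Request:
send_rows --steps '[{"tx": 0,"ty": 0,"tz": -0.7,"turn": 0,"grip": 0},{"tx": 0,"ty": 0,"tz": -0.7,"turn": 0,"grip": 0},{"tx": -0.2,"ty": 0.6,"tz": 0,"turn": 0,"grip": 0},{"tx": -0.2,"ty": 0.6,"tz": 0,"turn": 0,"grip": 0},{"tx": -0.2,"ty": 0.6,"tz": 0,"turn": 0,"grip": 0},{"tx": -0.03,"ty": 0.22,"tz": 0,"turn": 0,"grip": 0},{"tx": 0,"ty": 0,"tz": 0,"turn": 0,"grip": 0},{"tx": 0,"ty": 0,"tz": 0,"turn": 0,"grip": 0}]'

```text
time: 9.52
position: [0.6073, -0.3731, 0.1791]
tool_rot: [-3.139, -0.006, -0.0]
ft_force: [0.1, -0.1, -1.9]
grip_width: 0.519
grip_force: 25.0
```

Request:
send_rows --steps '[{"tx": 0,"ty": 0,"tz": 0.3,"turn": 0,"grip": 0},{"tx": 0,"ty": 0,"tz": 0.2,"turn": 0,"grip": 0},{"tx": 0,"ty": 0,"tz": 0.15,"turn": 0,"grip": 0},{"tx": 0,"ty": 0,"tz": 0.1,"turn": 0,"grip": 0},{"tx": 0,"ty": 0,"tz": 0,"turn": 0,"grip": 0}]'

```text
time: 10.15
position: [0.6059, -0.3758, 0.1338]
tool_rot: [-3.141, -0.001, 0.001]
ft_force: [0.1, 0.5, -3.7]
grip_width: 0.52
grip_force: 25.0
```

Request:
send_rows --steps '[{"tx": 0,"ty": 0,"tz": 0.2,"turn": 0,"grip": 0},{"tx": 0,"ty": 0,"tz": 0.18,"turn": 0,"grip": 0},{"tx": 0,"ty": 0,"tz": 0.09,"turn": 0,"grip": 0},{"tx": 0,"ty": 0,"tz": 0,"turn": 0,"grip": 0},{"tx": 0,"ty": 0,"tz": 0,"turn": 0,"grip": 1},{"tx": 0,"ty": 0,"tz": 0,"turn": 0,"grip": 1},{"tx": 0,"ty": 0,"tz": 0,"turn": 0,"grip": 1},{"tx": 0,"ty": 0,"tz": 0,"turn": 0,"grip": 1},{"tx": 0,"ty": 0,"tz": -0.6,"turn": 0,"grip": 1},{"tx": 0,"ty": 0,"tz": -0.7,"turn": 0,"grip": 1},{"tx": 0,"ty": 0,"tz": -0.5,"turn": 0,"grip": 1}]'

```text
time: 11.52
position: [0.6067, -0.3761, 0.2167]
tool_rot: [3.14, 0.001, 0.003]
ft_force: [0.4, -0.0, -1.3]
grip_width: 0.995
grip_force: 0.0
```

Request:
send_rows --steps '[{"tx": -0.6,"ty": -0.58,"tz": 0,"turn": 0,"grip": 1},{"tx": -0.6,"ty": -0.58,"tz": 0,"turn": 0,"grip": 1},{"tx": -0.6,"ty": -0.58,"tz": 0,"turn": 0,"grip": 1},{"tx": -0.5,"ty": -0.54,"tz": 0,"turn": 0,"grip": 1},{"tx": 0,"ty": 0,"tz": 0,"turn": 0,"grip": 1},{"tx": 0,"ty": 0,"tz": 0,"turn": 0,"grip": 1},{"tx": 0,"ty": 0,"tz": 0.7,"turn": 0,"grip": 1},{"tx": 0,"ty": 0,"tz": 0.7,"turn": 0,"grip": 1}]'

```text
time: 12.52
position: [0.4694, -0.2407, 0.1297]
tool_rot: [3.14, -0.001, 0.003]
ft_force: [0.2, -0.7, -0.0]
grip_width: 0.996
grip_force: 0.0
```

Request:
send_rows --steps '[{"tx": -0.04,"ty": 0,"tz": 0.3,"turn": 0,"grip": 1},{"tx": 0,"ty": 0,"tz": 0.28,"turn": 0,"grip": 1},{"tx": 0,"ty": 0,"tz": 0,"turn": 0,"grip": 1},{"tx": 0,"ty": 0,"tz": 0,"turn": 0,"grip": 0},{"tx": 0,"ty": 0,"tz": 0,"turn": 0,"grip": 0},{"tx": 0,"ty": 0,"tz": 0,"turn": 0,"grip": 0},{"tx": 0,"ty": 0,"tz": 0,"turn": 0,"grip": 0},{"tx": 0,"ty": 0,"tz": 0,"turn": 0,"grip": 0},{"tx": 0,"ty": 0,"tz": 0,"turn": 0,"grip": 0},{"tx": 0,"ty": 0,"tz": 0,"turn": 0,"grip": 0}]'

```text
time: 13.78
position: [0.4658, -0.2391, 0.0956]
tool_rot: [-3.142, -0.001, -0.0]
ft_force: [-0.2, 0.9, 1.4]
grip_width: 0.52
grip_force: 25.0
```

Request:
send_rows --steps '[{"tx": 0,"ty": 0,"tz": -0.7,"turn": 0,"grip": 0},{"tx": 0,"ty": 0,"tz": -0.7,"turn": 0,"grip": 0},{"tx": 0.1,"ty": 0.6,"tz": 0,"turn": 0,"grip": 0},{"tx": 0.1,"ty": 0.6,"tz": 0,"turn": 0,"grip": 0},{"tx": 0.1,"ty": 0.6,"tz": 0,"turn": 0,"grip": 0},{"tx": 0.1,"ty": 0.57,"tz": 0,"turn": 0,"grip": 0},{"tx": 0,"ty": 0,"tz": 0,"turn": 0,"grip": 0},{"tx": 0,"ty": 0,"tz": 0,"turn": 0,"grip": 0},{"tx": 0,"ty": 0,"tz": 0.3,"turn": 0,"grip": 0},{"tx": 0,"ty": 0,"tz": 0.2,"turn": 0,"grip": 0},{"tx": 0,"ty": 0,"tz": 0.15,"turn": 0,"grip": 0},{"tx": 0,"ty": 0,"tz": 0,"turn": 0,"grip": 0}]'

```text
time: 15.28
position: [0.4892, -0.3808, 0.1392]
tool_rot: [-3.14, -0.002, 0.003]
ft_force: [0.5, -0.4, -1.9]
grip_width: 0.521
grip_force: 25.0
```

Request:
send_rows --steps '[{"tx": 0,"ty": 0,"tz": 0.25,"turn": 0,"grip": 0},{"tx": 0,"ty": 0,"tz": 0.2,"turn": 0,"grip": 0},{"tx": 0,"ty": 0,"tz": 0.12,"turn": 0,"grip": 0},{"tx": 0,"ty": 0,"tz": 0,"turn": 0,"grip": 0},{"tx": 0,"ty": 0,"tz": 0,"turn": 0,"grip": 1},{"tx": 0,"ty": 0,"tz": 0,"turn": 0,"grip": 1},{"tx": 0,"ty": 0,"tz": 0,"turn": 0,"grip": 1},{"tx": 0,"ty": 0,"tz": 0,"turn": 0,"grip": 1},{"tx": 0,"ty": 0,"tz": -0.6,"turn": 0,"grip": 1},{"tx": 0,"ty": 0,"tz": -0.7,"turn": 0,"grip": 1},{"tx": 0,"ty": 0,"tz": -0.5,"turn": 0,"grip": 1}]'

```text
time: 16.65
position: [0.4903, -0.3817, 0.2165]
tool_rot: [3.14, 0.001, 0.003]
ft_force: [-0.2, 0.2, -0.8]
grip_width: 0.999
grip_force: 0.0
```

Request:
send_rows --steps '[{"tx": -0.46,"ty": -0.56,"tz": 0,"turn": 0,"grip": 1},{"tx": -0.46,"ty": -0.56,"tz": 0,"turn": 0,"grip": 1},{"tx": -0.46,"ty": -0.56,"tz": 0,"turn": 0,"grip": 1},{"tx": -0.44,"ty": -0.56,"tz": 0,"turn": 0,"grip": 1},{"tx": 0,"ty": 0,"tz": 0,"turn": 0,"grip": 1},{"tx": 0,"ty": 0,"tz": 0,"turn": 0,"grip": 1},{"tx": 0,"ty": 0,"tz": 0.6,"turn": 0,"grip": 1},{"tx": 0,"ty": 0,"tz": 0.6,"turn": 0,"grip": 1},{"tx": 0,"ty": 0,"tz": 0,"turn": 0,"grip": 1}]'

```text
time: 17.77
position: [0.3792, -0.2467, 0.1399]
tool_rot: [-3.138, -0.0, 0.007]
ft_force: [-0.7, -0.4, 0.2]
grip_width: 0.999
grip_force: 0.0
```

Request:
send_rows --steps '[{"tx": 0,"ty": 0,"tz": 0.4,"turn": 0,"grip": 1},{"tx": 0,"ty": 0,"tz": 0.36,"turn": 0,"grip": 1},{"tx": 0,"ty": 0,"tz": 0,"turn": 0,"grip": 1},{"tx": 0,"ty": 0,"tz": 0,"turn": 0,"grip": 0},{"tx": 0,"ty": 0,"tz": 0,"turn": 0,"grip": 0},{"tx": 0,"ty": 0,"tz": 0,"turn": 0,"grip": 0},{"tx": 0,"ty": 0,"tz": 0,"turn": 0,"grip": 0},{"tx": 0,"ty": 0,"tz": 0,"turn": 0,"grip": 0},{"tx": 0,"ty": 0,"tz": 0,"turn": 0,"grip": 0},{"tx": 0,"ty": 0,"tz": 0,"turn": 0,"grip": 0}]'

```text
time: 19.02
position: [0.3806, -0.2475, 0.0969]
tool_rot: [3.141, 0.001, 0.001]
ft_force: [-0.0, -1.8, 1.8]
grip_width: 0.524
grip_force: 24.9
```

Request:
send_rows --steps '[{"tx": 0,"ty": 0,"tz": -0.7,"turn": 0,"grip": 0},{"tx": 0,"ty": 0,"tz": -0.7,"turn": 0,"grip": 0},{"tx": 0.22,"ty": 0.57,"tz": 0,"turn": 0,"grip": 0},{"tx": 0.22,"ty": 0.57,"tz": 0,"turn": 0,"grip": 0},{"tx": 0.22,"ty": 0.57,"tz": 0,"turn": 0,"grip": 0},{"tx": 0.21,"ty": 0.57,"tz": 0,"turn": 0,"grip": 0},{"tx": 0,"ty": 0,"tz": 0,"turn": 0,"grip": 0},{"tx": 0,"ty": 0,"tz": 0,"turn": 0,"grip": 0},{"tx": 0,"ty": 0,"tz": 0.3,"turn": 0,"grip": 0},{"tx": 0,"ty": 0,"tz": 0.2,"turn": 0,"grip": 0},{"tx": 0,"ty": 0,"tz": 0.15,"turn": 0,"grip": 0},{"tx": 0,"ty": 0,"tz": 0,"turn": 0,"grip": 0}]'

```text
time: 20.52
position: [0.4323, -0.3831, 0.1404]
tool_rot: [-3.14, -0.002, 0.002]
ft_force: [0.9, 1.3, -4.0]
grip_width: 0.521
grip_force: 24.9
```

Request:
send_rows --steps '[{"tx": 0,"ty": 0.01,"tz": 0.25,"turn": 0,"grip": 0},{"tx": 0,"ty": 0,"tz": 0.2,"turn": 0,"grip": 0},{"tx": 0,"ty": 0,"tz": 0.13,"turn": 0,"grip": 0},{"tx": 0,"ty": 0,"tz": 0,"turn": 0,"grip": 0},{"tx": 0,"ty": 0,"tz": 0,"turn": 0,"grip": 1},{"tx": 0,"ty": 0,"tz": 0,"turn": 0,"grip": 1},{"tx": 0,"ty": 0,"tz": 0,"turn": 0,"grip": 1},{"tx": 0,"ty": 0,"tz": 0,"turn": 0,"grip": 1},{"tx": 0,"ty": 0,"tz": -0.6,"turn": 0,"grip": 1},{"tx": 0,"ty": 0,"tz": -0.9,"turn": 0,"grip": 1},{"tx": 0,"ty": 0,"tz": -0.9,"turn": 0,"grip": 1},{"tx": 0,"ty": 0,"tz": -0.9,"turn": 0,"grip": 1}]'

```text
time: 22.02
position: [0.4326, -0.3843, 0.3069]
tool_rot: [3.141, 0.001, 0.0]
ft_force: [0.8, -0.7, -0.2]
grip_width: 0.996
grip_force: 0.0
```

Request:
send_rows --steps '[{"tx": 0.25,"ty": -0.89,"tz": 0,"turn": 0.27,"grip": 1},{"tx": 0.25,"ty": -0.89,"tz": 0,"turn": 0,"grip": 1},{"tx": 0.25,"ty": -0.89,"tz": 0,"turn": 0,"grip": 1},{"tx": 0.25,"ty": -0.89,"tz": 0,"turn": 0,"grip": 1},{"tx": 0.2,"ty": -0.89,"tz": 0,"turn": 0,"grip": 1},{"tx": 0.1,"ty": -0.89,"tz": 0,"turn": 0,"grip": 1},{"tx": 0,"ty": -0.89,"tz": 0,"turn": 0,"grip": 1},{"tx": 0,"ty": -0.89,"tz": 0,"turn": 0,"grip": 1},{"tx": -0.2,"ty": -0.89,"tz": 0,"turn": 0,"grip": 1},{"tx": -0.2,"ty": -0.89,"tz": 0,"turn": 0,"grip": 1},{"tx": 0,"ty": 0,"tz": 0,"turn": 0,"grip": 1},{"tx": 0,"ty": 0,"tz": 0,"turn": 0,"grip": 1}]'

```text
time: 23.52
position: [0.5046, 0.1472, 0.3049]
tool_rot: [3.14, -0.058, 0.0]
ft_force: [0.0, -0.5, -0.2]
grip_width: 1.001
grip_force: 0.0
```

Request:
send_rows --steps '[{"tx": -0.4,"ty": -0.9,"tz": 0,"turn": 0,"grip": 1},{"tx": -0.4,"ty": -0.9,"tz": 0,"turn": 0,"grip": 1},{"tx": -0.4,"ty": -0.9,"tz": 0,"turn": 0,"grip": 1},{"tx": -0.4,"ty": -0.9,"tz": 0,"turn": 0,"grip": 1},{"tx": 0,"ty": 0,"tz": 0,"turn": 0,"grip": 1},{"tx": 0,"ty": 0,"tz": 0,"turn": 0,"grip": 1},{"tx": 0,"ty": 0,"tz": 0,"turn": 0,"grip": 1}]'

```text
time: 24.4
position: [0.4183, 0.3648, 0.3045]
tool_rot: [3.14, -0.065, 0.0]
ft_force: [-0.1, 1.3, 0.2]
grip_width: 0.999
grip_force: 0.0
```

```bash
python3 - <<'E'
from h import *
s=ctrl.get_state();p=np.array(s["position"]);print(p.round(4),np.round(s["joint_positions"],2))
px,K,T=cam("scene")
A=cv2.resize(px[60:210,230:360],None,fx=3.4,fy=3.4,interpolation=cv2.INTER_CUBIC)
B=cv2.resize(px[170:360,60:290],None,fx=1.5,fy=1.5,interpolation=cv2.INTER_CUBIC)
o=np.zeros((510,800,3),np.uint8);o[:,:442]=A;o[:285,442:442+345]=B;save(o,"s1.png")
print("tcp",proj(K,T,p),"target",proj(K,T,np.array([.417,.3665,.192])))
E
```

```text
[0.4183 0.3648 0.3045] [ 0.01  0.17 -0.88  1.57  0.13  1.47 -2.48]
tcp [320.62009554  75.67479638] target [315.81905955 108.86868943]
```

View pics/s1.png

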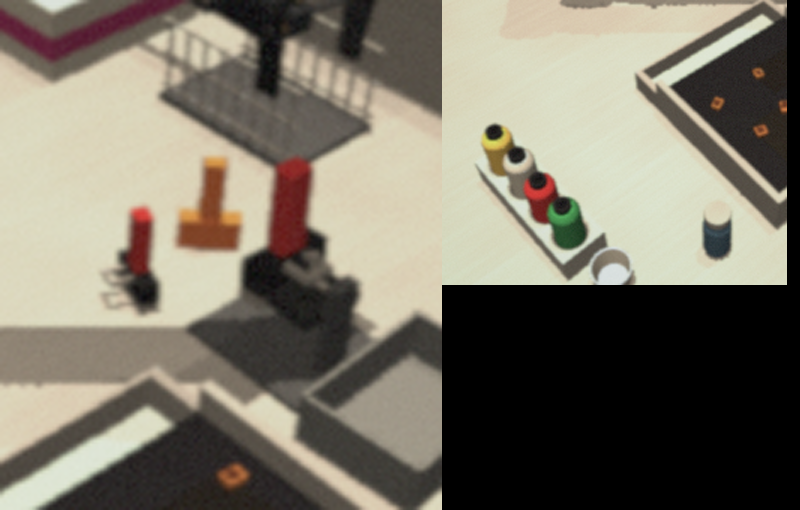

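Bottles are all seated in the rack (crop, upper right), and the handle top sits where predicted. Descending onto the handle.

Request:
send_rows --steps '[{"tx": -0.02,"ty": -0.03,"tz": 0.6,"turn": 0,"grip": 1},{"tx": 0,"ty": 0,"tz": 0.6,"turn": 0,"grip": 1},{"tx": 0,"ty": 0,"tz": 0.6,"turn": 0,"grip": 1},{"tx": 0,"ty": 0,"tz": 0.5,"turn": 0,"grip": 1},{"tx": 0,"ty": 0,"tz": 0,"turn": 0,"grip": 1},{"tx": 0,"ty": 0,"tz": 0,"turn": 0,"grip": 1},{"tx": 0,"ty": 0,"tz": 0,"turn": 0,"grip": 0.45},{"tx": 0,"ty": 0,"tz": 0,"turn": 0,"grip": 0.45},{"tx": 0,"ty": 0,"tz": 0,"turn": 0,"grip": 0.45},{"tx": 0,"ty": 0,"tz": 0,"turn": 0,"grip": 0.45},{"tx": 0,"ty": 0,"tz": 0,"turn": 0,"grip": 0.45},{"tx": 0,"ty": 0,"tz": 0,"turn": 0,"grip": 0.45}]' --newtons 50

```text
time: 25.95
position: [0.4153, 0.369, 0.1668]
tool_rot: [3.141, -0.058, -0.0]
ft_force: [0.7, 0.3, 0.7]
grip_width: 0.473
grip_force: 0.0
```

Request:
send_rows --steps '[{"tx": 0,"ty": 0,"tz": 0,"turn": 0,"grip": 0.2},{"tx": 0,"ty": 0,"tz": 0,"turn": 0,"grip": 0},{"tx": 0,"ty": 0,"tz": 0,"turn": 0,"grip": 0},{"tx": 0,"ty": 0,"tz": 0,"turn": 0,"grip": 0},{"tx": 0,"ty": 0,"tz": 0,"turn": 0,"grip": 0}]'

```text
time: 26.58
position: [0.4153, 0.369, 0.1668]
tool_rot: [3.141, -0.058, -0.0]
ft_force: [-1.0, 0.0, -1.1]
grip_width: 0.338
grip_force: 50.0
```

Request:
send_rows --steps '[{"tx": 0,"ty": 0,"tz": -0.2,"turn": 0,"grip": 0},{"tx": 0,"ty": 0,"tz": -0.4,"turn": 0,"grip": 0},{"tx": 0,"ty": 0,"tz": -0.4,"turn": 0,"grip": 0},{"tx": 0,"ty": 0,"tz": -0.4,"turn": 0,"grip": 0},{"tx": 0,"ty": 0,"tz": -0.4,"turn": 0,"grip": 0},{"tx": 0,"ty": 0,"tz": 0,"turn": 0,"grip": 0}]'

```text
time: 27.32
position: [0.4156, 0.37, 0.2769]
tool_rot: [-3.139, 0.057, -0.004]
ft_force: [-0.1, -0.3, -2.5]
grip_width: 0.341
grip_force: 50.0
```

Request:
send_rows --steps '[{"tx": 0,"ty": 0,"tz": 0,"turn": -0.14,"grip": 0},{"tx": 0.77,"ty": 0.52,"tz": 0,"turn": 0,"grip": 0},{"tx": 0.77,"ty": 0.52,"tz": 0,"turn": 0,"grip": 0},{"tx": 0.77,"ty": 0.52,"tz": 0,"turn": 0,"grip": 0},{"tx": 0.77,"ty": 0.52,"tz": 0,"turn": 0,"grip": 0},{"tx": 0.77,"ty": 0.52,"tz": 0,"turn": 0,"grip": 0},{"tx": 0.77,"ty": 0.52,"tz": 0,"turn": 0,"grip": 0},{"tx": 0.77,"ty": 0.52,"tz": 0,"turn": 0,"grip": 0},{"tx": 0,"ty": 0,"tz": 0,"turn": 0,"grip": 0},{"tx": 0,"ty": 0,"tz": 0,"turn": 0,"grip": 0}]'

```text
time: 28.58
position: [0.7341, 0.1456, 0.2725]
tool_rot: [-3.141, 0.026, 0.006]
ft_force: [-0.6, 0.5, -2.4]
grip_width: 0.339
grip_force: 50.0
```

```bash
cat > ch.py <<'E'
from h import *
import sys
s=ctrl.get_state();print(np.round(s["position"],4),np.round(s["tool_rot"],4),np.round(s["joint_positions"],2))
for n in("top","scene"):
    px,K,T=cam(n);h=cv2.cvtColor(px,cv2.COLOR_RGB2HSV);m=cv2.inRange(h,(5,150,80),(20,255,255))
    k,l,st,c=cv2.connectedComponentsWithStats(m)
    for i in range(1,k):
        if st[i,4]>=6:
            p=onz(K,T,c[i],.052)
            if .40<p[0]<.80 and -.13<p[1]<.22: print(n,p[:2].round(3),st[i,4],"" if p[0]>.47 else onz(K,T,c[i],.015)[:2].round(3))
    if len(sys.argv)>1: save(px,sys.argv[1]+n+".png")
E
python3 ch.py a1
```

```text
[0.7341 0.1456 0.2725] [-3.1408  0.0258  0.0062] [ 0.15  0.61 -0.67  1.08  0.36  1.56 -2.01]
top [ 0.658 -0.032] 37 
top [0.561 0.163] 33 
top [ 0.565 -0.05 ] 36 
scene [0.56  0.161] 44 
scene [0.56  0.052] 32 
scene [0.674 0.149] 33 
scene [ 0.565 -0.049] 50 
scene [0.646 0.034] 48 
scene [ 0.657 -0.032] 59
```

Request:
send_rows --steps '[{"tx": 0,"ty": 0.06,"tz": 0,"turn": 0,"grip": 0},{"tx": 0,"ty": 0,"tz": 0.5,"turn": 0,"grip": 0},{"tx": 0,"ty": 0,"tz": 0.5,"turn": 0,"grip": 0},{"tx": 0,"ty": 0,"tz": 0.5,"turn": 0,"grip": 0},{"tx": 0,"ty": 0,"tz": 0.25,"turn": 0,"grip": 0},{"tx": 0,"ty": 0,"tz": 0.1,"turn": 0,"grip": 0},{"tx": 0,"ty": 0,"tz": 0,"turn": 0,"grip": 0},{"tx": 0,"ty": 0,"tz": 0,"turn": 0,"grip": 0}]'

```text
time: 29.68
position: [0.7355, 0.1418, 0.1654]
tool_rot: [-3.141, 0.027, -0.004]
ft_force: [0.2, -0.7, -2.5]
grip_width: 0.34
grip_force: 50.0
```

Request:
send_rows --steps '[{"tx": 0,"ty": 0,"tz": 0.1,"turn": 0,"grip": 0},{"tx": 0,"ty": 0,"tz": 0.08,"turn": 0,"grip": 0},{"tx": 0,"ty": 0,"tz": 0,"turn": 0,"grip": 0},{"tx": 0,"ty": 0,"tz": 0,"turn": 0,"grip": 0}]'

```text
time: 30.18
position: [0.735, 0.1415, 0.154]
tool_rot: [-3.141, 0.027, -0.001]
ft_force: [-1.2, -0.5, 3.4]
grip_width: 0.338
grip_force: 50.0
```

Request:
send_rows --steps '[{"tx": 0,"ty": 0,"tz": -0.03,"turn": 0,"grip": 0},{"tx": -0.25,"ty": 0,"tz": 0,"turn": 0,"grip": 0},{"tx": -0.25,"ty": 0,"tz": 0,"turn": 0,"grip": 0},{"tx": -0.25,"ty": 0,"tz": 0,"turn": 0,"grip": 0},{"tx": -0.25,"ty": 0,"tz": 0,"turn": 0,"grip": 0},{"tx": -0.25,"ty": 0,"tz": 0,"turn": 0,"grip": 0},{"tx": -0.25,"ty": 0,"tz": 0,"turn": 0,"grip": 0},{"tx": -0.25,"ty": 0,"tz": 0,"turn": 0,"grip": 0},{"tx": -0.25,"ty": 0,"tz": 0,"turn": 0,"grip": 0},{"tx": -0.25,"ty": 0,"tz": 0,"turn": 0,"grip": 0},{"tx": -0.25,"ty": 0,"tz": 0,"turn": 0,"grip": 0}]'

```text
time: 31.55
position: [0.584, 0.144, 0.1541]
tool_rot: [3.141, -0.027, -0.001]
ft_force: [0.6, 0.3, -3.1]
grip_width: 0.344
grip_force: 50.0
```

Request:
send_rows --steps '[{"tx": -0.25,"ty": 0,"tz": 0,"turn": 0,"grip": 0},{"tx": -0.25,"ty": 0,"tz": 0,"turn": 0,"grip": 0},{"tx": -0.25,"ty": 0,"tz": 0,"turn": 0,"grip": 0},{"tx": -0.25,"ty": 0,"tz": 0,"turn": 0,"grip": 0},{"tx": -0.25,"ty": 0,"tz": 0,"turn": 0,"grip": 0},{"tx": -0.25,"ty": 0,"tz": 0,"turn": 0,"grip": 0},{"tx": -0.25,"ty": 0,"tz": 0,"turn": 0,"grip": 0},{"tx": -0.25,"ty": 0,"tz": 0,"turn": 0,"grip": 0},{"tx": 0,"ty": 0,"tz": 0,"turn": 0,"grip": 0},{"tx": 0,"ty": 0,"tz": 0,"turn": 0,"grip": 0}]'

```text
time: 32.8
position: [0.4654, 0.146, 0.1551]
tool_rot: [3.141, -0.028, 0.002]
ft_force: [-0.9, 0.3, -3.5]
grip_width: 0.345
grip_force: 50.0
```

Request:
send_rows --steps '[{"tx": 0,"ty": 0,"tz": -0.6,"turn": 0,"grip": 0},{"tx": 0,"ty": 0,"tz": -0.6,"turn": 0,"grip": 0},{"tx": 0.85,"ty": 0.33,"tz": 0,"turn": 0,"grip": 0},{"tx": 0.85,"ty": 0.33,"tz": 0,"turn": 0,"grip": 0},{"tx": 0.85,"ty": 0.33,"tz": 0,"turn": 0,"grip": 0},{"tx": 0.85,"ty": 0.33,"tz": 0,"turn": 0,"grip": 0},{"tx": 0.85,"ty": 0.33,"tz": 0,"turn": 0,"grip": 0},{"tx": 0,"ty": 0,"tz": 0,"turn": 0,"grip": 0},{"tx": 0,"ty": 0,"tz": 0,"turn": 0,"grip": 0}]'

```text
time: 33.92
position: [0.718, 0.0431, 0.2254]
tool_rot: [-3.14, 0.028, 0.004]
ft_force: [0.3, 0.6, -2.8]
grip_width: 0.339
grip_force: 50.0
```

```bash
python3 ch.py a2
```

```text
[0.718  0.0431 0.2254] [-3.1401  0.0276  0.0036] [ 0.35  0.57 -0.68  1.25  0.35  1.44 -1.89]
top [0.561 0.053] 28 
top [0.444 0.157] 8 [0.446 0.161]
scene [0.474 0.135] 20 
scene [0.56  0.053] 37 
scene [ 0.565 -0.05 ] 39 
scene [0.648 0.033] 36 
scene [ 0.657 -0.033] 57
```

```bash
python3 - <<'E'
import cv2,numpy as np
a=cv2.imread("pics/a2scene.png")[165:275,185:295];b=cv2.imread("pics/a2top.png")[150:240,175:300]
A=cv2.resize(a,(396,396),interpolation=cv2.INTER_CUBIC);B=cv2.resize(b,(400,288),interpolation=cv2.INTER_CUBIC)
o=np.zeros((396,800,3),np.uint8);o[:,:396]=A;o[:288,400:]=B;cv2.imwrite("pics/a2c.png",o)
E
```

```text
(no output)
```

View pics/a2c.png

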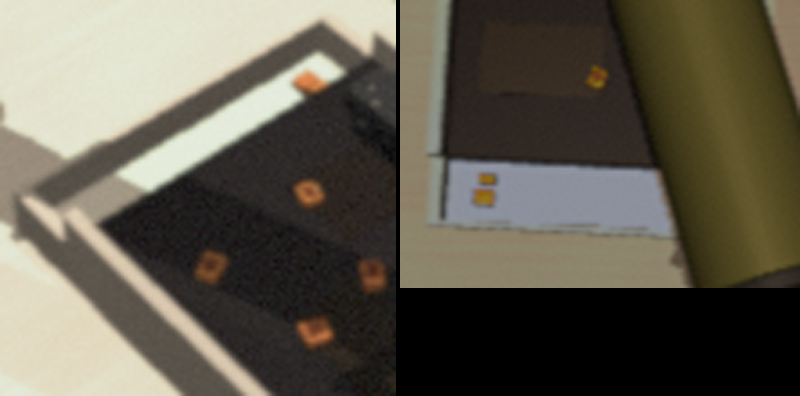

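Both left-lane chips lie in the trough (crop (487,180),(484,198)) and four remain on the plate. Sweeping the middle lane.

Request:
send_rows --steps '[{"tx": 0,"ty": 0,"tz": 0.5,"turn": 0,"grip": 0},{"tx": 0,"ty": 0,"tz": 0.4,"turn": 0,"grip": 0},{"tx": 0,"ty": 0,"tz": 0.27,"turn": 0,"grip": 0},{"tx": 0,"ty": 0,"tz": 0,"turn": 0,"grip": 0},{"tx": 0,"ty": 0,"tz": 0,"turn": 0,"grip": 0},{"tx": -0.25,"ty": 0,"tz": 0,"turn": 0,"grip": 0},{"tx": -0.25,"ty": 0,"tz": 0,"turn": 0,"grip": 0},{"tx": -0.25,"ty": 0,"tz": 0,"turn": 0,"grip": 0},{"tx": -0.25,"ty": 0,"tz": 0,"turn": 0,"grip": 0},{"tx": -0.25,"ty": 0,"tz": 0,"turn": 0,"grip": 0}]'

```text
time: 35.28
position: [0.6434, 0.0444, 0.1583]
tool_rot: [3.141, -0.027, 0.004]
ft_force: [-0.2, -0.1, -1.8]
grip_width: 0.342
grip_force: 50.0
```

Request:
send_rows --steps '[{"tx": -0.25,"ty": 0,"tz": 0.03,"turn": 0,"grip": 0},{"tx": -0.25,"ty": 0,"tz": 0.02,"turn": 0,"grip": 0},{"tx": -0.25,"ty": 0,"tz": 0,"turn": 0,"grip": 0},{"tx": -0.25,"ty": 0,"tz": 0,"turn": 0,"grip": 0},{"tx": -0.25,"ty": 0,"tz": 0,"turn": 0,"grip": 0},{"tx": -0.25,"ty": 0,"tz": 0,"turn": 0,"grip": 0},{"tx": -0.25,"ty": 0,"tz": 0,"turn": 0,"grip": 0},{"tx": -0.25,"ty": 0,"tz": 0,"turn": 0,"grip": 0},{"tx": -0.25,"ty": 0,"tz": 0,"turn": 0,"grip": 0},{"tx": -0.25,"ty": 0,"tz": 0,"turn": 0,"grip": 0},{"tx": -0.25,"ty": 0,"tz": 0,"turn": 0,"grip": 0},{"tx": -0.15,"ty": 0,"tz": 0,"turn": 0,"grip": 0}]'

```text
time: 36.78
position: [0.4679, 0.0471, 0.1535]
tool_rot: [3.141, -0.027, -0.001]
ft_force: [0.5, -0.1, -2.9]
grip_width: 0.342
grip_force: 50.0
```

Request:
send_rows --steps '[{"tx": 0,"ty": 0,"tz": 0,"turn": 0,"grip": 0},{"tx": 0,"ty": 0,"tz": -0.6,"turn": 0,"grip": 0},{"tx": 0,"ty": 0,"tz": -0.6,"turn": 0,"grip": 0},{"tx": 0.83,"ty": 0.29,"tz": 0,"turn": 0,"grip": 0},{"tx": 0.83,"ty": 0.29,"tz": 0,"turn": 0,"grip": 0},{"tx": 0.83,"ty": 0.29,"tz": 0,"turn": 0,"grip": 0},{"tx": 0.83,"ty": 0.29,"tz": 0,"turn": 0,"grip": 0},{"tx": 0.83,"ty": 0.29,"tz": 0,"turn": 0,"grip": 0},{"tx": 0,"ty": 0,"tz": 0,"turn": 0,"grip": 0},{"tx": 0,"ty": 0,"tz": 0,"turn": 0,"grip": 0}]'

```text
time: 38.02
position: [0.7164, -0.0438, 0.2242]
tool_rot: [-3.14, 0.027, 0.003]
ft_force: [0.2, 0.4, -2.5]
grip_width: 0.342
grip_force: 50.0
```

```bash
python3 ch.py a3
```

```text
[ 0.7164 -0.0438  0.2242] [-3.14    0.0271  0.0034] [ 0.48  0.57 -0.7   1.26  0.35  1.44 -1.78]
top [ 0.655 -0.026] 8 
top [ 0.562 -0.044] 11 
top [0.457 0.045] 10 [0.459 0.046]
top [0.444 0.157] 8 [0.446 0.161]
scene [0.474 0.136] 21 
scene [ 0.566 -0.05 ] 36 
scene [ 0.656 -0.038] 18
```

Request:
send_rows --steps '[{"tx": 0,"ty": 0,"tz": 0.5,"turn": 0,"grip": 0},{"tx": 0,"ty": 0,"tz": 0.4,"turn": 0,"grip": 0},{"tx": 0,"ty": 0,"tz": 0.28,"turn": 0,"grip": 0},{"tx": 0,"ty": 0,"tz": 0,"turn": 0,"grip": 0},{"tx": 0,"ty": 0,"tz": 0,"turn": 0,"grip": 0},{"tx": -0.25,"ty": 0,"tz": 0,"turn": 0,"grip": 0},{"tx": -0.25,"ty": 0,"tz": 0,"turn": 0,"grip": 0},{"tx": -0.25,"ty": 0,"tz": 0,"turn": 0,"grip": 0},{"tx": -0.25,"ty": 0,"tz": 0,"turn": 0,"grip": 0},{"tx": -0.25,"ty": 0,"tz": 0,"turn": 0,"grip": 0}]'

```text
time: 39.38
position: [0.6414, -0.0428, 0.1557]
tool_rot: [3.141, -0.027, 0.002]
ft_force: [1.1, 1.0, -2.8]
grip_width: 0.343
grip_force: 50.0
```

Request:
send_rows --steps '[{"tx": -0.25,"ty": 0,"tz": 0.02,"turn": 0,"grip": 0},{"tx": -0.25,"ty": 0,"tz": 0,"turn": 0,"grip": 0},{"tx": -0.25,"ty": 0,"tz": 0,"turn": 0,"grip": 0},{"tx": -0.25,"ty": 0,"tz": 0,"turn": 0,"grip": 0},{"tx": -0.25,"ty": 0,"tz": 0,"turn": 0,"grip": 0},{"tx": -0.25,"ty": 0,"tz": 0,"turn": 0,"grip": 0},{"tx": -0.25,"ty": 0,"tz": 0,"turn": 0,"grip": 0},{"tx": -0.25,"ty": 0,"tz": 0,"turn": 0,"grip": 0},{"tx": -0.25,"ty": 0,"tz": 0,"turn": 0,"grip": 0},{"tx": -0.25,"ty": 0,"tz": 0,"turn": 0,"grip": 0},{"tx": -0.25,"ty": 0,"tz": 0,"turn": 0,"grip": 0},{"tx": -0.18,"ty": 0,"tz": 0,"turn": 0,"grip": 0}]'

```text
time: 40.88
position: [0.4646, -0.0399, 0.1535]
tool_rot: [3.141, -0.027, -0.001]
ft_force: [0.0, 0.3, -2.9]
grip_width: 0.34
grip_force: 50.0
```

Request:
send_rows --steps '[{"tx": 0,"ty": 0,"tz": 0,"turn": 0,"grip": 0},{"tx": 0,"ty": 0,"tz": -0.7,"turn": 0,"grip": 0},{"tx": 0,"ty": 0,"tz": -0.7,"turn": 0,"grip": 0},{"tx": 0.23,"ty": -0.84,"tz": -0.1,"turn": 0,"grip": 0},{"tx": 0.23,"ty": -0.84,"tz": -0.1,"turn": 0,"grip": 0},{"tx": 0.23,"ty": -0.84,"tz": -0.1,"turn": 0,"grip": 0},{"tx": 0.23,"ty": -0.84,"tz": -0.1,"turn": 0,"grip": 0},{"tx": 0.23,"ty": -0.84,"tz": -0.1,"turn": 0,"grip": 0},{"tx": 0.23,"ty": -0.84,"tz": 0,"turn": 0,"grip": 0},{"tx": 0.23,"ty": -0.84,"tz": 0,"turn": 0,"grip": 0},{"tx": 0.23,"ty": -0.8,"tz": 0,"turn": 0,"grip": 0},{"tx": 0,"ty": 0,"tz": 0,"turn": 0,"grip": 0}]'

```text
time: 42.38
position: [0.5814, 0.3647, 0.2657]
tool_rot: [-3.137, 0.017, 0.007]
ft_force: [-1.3, 0.1, -2.8]
grip_width: 0.339
grip_force: 50.0
```

```bash
python3 ch.py a4
python3 - <<'E'
import cv2,numpy as np
a=cv2.imread("pics/a4scene.png")[150:310,180:390];b=cv2.imread("pics/a4top.png")[95:240,175:300]
A=cv2.resize(a,(420,320),interpolation=cv2.INTER_CUBIC);B=cv2.resize(b,(375,435),interpolation=cv2.INTER_CUBIC)
o=np.zeros((435,800,3),np.uint8);o[:320,:420]=A;o[:,425:]=B;cv2.imwrite("pics/a4c.png",o)
E
```

```text
[0.5814 0.3647 0.2657] [-3.1373  0.0166  0.0066] [ 0.03  0.55 -0.95  1.28  0.44  1.52 -2.45]
top [0.459 0.155] 10 [0.461 0.16 ]
top [0.456 0.052] 24 [0.458 0.053]
top [0.441 0.159] 24 [0.443 0.163]
top [ 0.439 -0.028] 8 [ 0.44  -0.029]
scene [0.475 0.135] 17 
scene [ 0.465 -0.062] 44 [ 0.439 -0.042]
```

View pics/a4c.png

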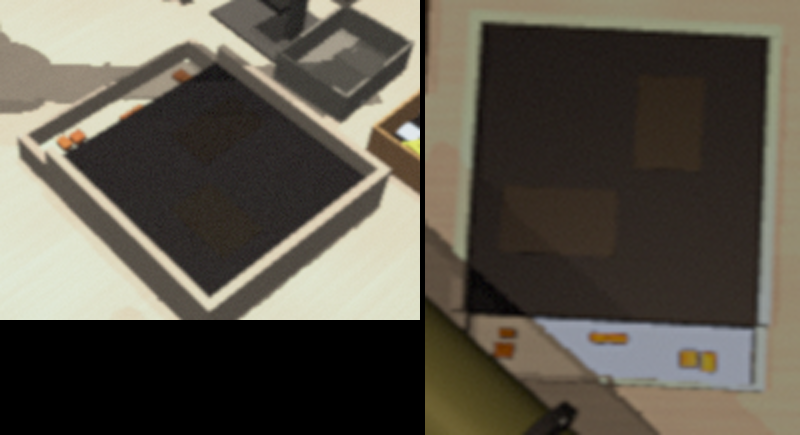

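All six chips are in the trough (crop (505,333),(505,350),(600,338)+(618,338),(688,358),(708,360)) and the plate is clear. Lowering the scraper into the tub.

Request:
send_rows --steps '[{"tx": 0,"ty": 0,"tz": 0,"turn": 0,"grip": 0},{"tx": 0,"ty": 0,"tz": 0.6,"turn": 0,"grip": 0},{"tx": 0,"ty": 0,"tz": 0.6,"turn": 0,"grip": 0},{"tx": 0,"ty": 0,"tz": 0.5,"turn": 0,"grip": 0},{"tx": 0,"ty": 0,"tz": 0.3,"turn": 0,"grip": 0},{"tx": 0,"ty": 0,"tz": 0.2,"turn": 0,"grip": 0},{"tx": 0,"ty": 0,"tz": 0.1,"turn": 0,"grip": 0},{"tx": 0,"ty": 0,"tz": 0,"turn": 0,"grip": 0},{"tx": 0,"ty": 0,"tz": 0,"turn": 0,"grip": 0}]'

```text
time: 43.6
position: [0.5835, 0.3594, 0.1306]
tool_rot: [-3.141, 0.027, -0.002]
ft_force: [0.4, 0.2, -2.9]
grip_width: 0.343
grip_force: 50.0
```

Request:
send_rows --steps '[{"tx": 0,"ty": 0,"tz": 0.12,"turn": 0,"grip": 0},{"tx": 0,"ty": 0,"tz": 0.08,"turn": 0,"grip": 0},{"tx": 0,"ty": 0,"tz": 0.05,"turn": 0,"grip": 0},{"tx": 0,"ty": 0,"tz": 0,"turn": 0,"grip": 0},{"tx": 0,"ty": 0,"tz": 0,"turn": 0,"grip": 0}]'

```text
time: 44.22
position: [0.5832, 0.359, 0.1146]
tool_rot: [-3.141, 0.027, 0.0]
ft_force: [-0.5, 0.1, -2.4]
grip_width: 0.345
grip_force: 50.0
```

Request:
send_rows --steps '[{"tx": 0,"ty": 0,"tz": 0.03,"turn": 0,"grip": 0},{"tx": 0,"ty": 0,"tz": 0,"turn": 0,"grip": 0},{"tx": 0,"ty": 0,"tz": 0,"turn": 0,"grip": 0.5},{"tx": 0,"ty": 0,"tz": 0,"turn": 0,"grip": 0.8},{"tx": 0,"ty": 0,"tz": 0,"turn": 0,"grip": 1},{"tx": 0,"ty": 0,"tz": 0,"turn": 0,"grip": 1},{"tx": 0,"ty": 0,"tz": 0,"turn": 0,"grip": 1},{"tx": 0,"ty": 0,"tz": 0,"turn": 0,"grip": 1}]'

```text
time: 45.22
position: [0.5832, 0.3589, 0.1128]
tool_rot: [3.141, -0.027, 0.0]
ft_force: [0.1, -0.8, 0.0]
grip_width: 0.933
grip_force: 0.0
```

Request:
send_rows --steps '[{"tx": 0,"ty": 0,"tz": -0.5,"turn": 0,"grip": 1},{"tx": 0,"ty": 0,"tz": -0.8,"turn": 0,"grip": 1},{"tx": 0,"ty": 0,"tz": -0.8,"turn": 0,"grip": 1},{"tx": 0,"ty": 0,"tz": -0.8,"turn": 0,"grip": 1},{"tx": -0.5,"ty": 0.7,"tz": 0,"turn": 0,"grip": 1},{"tx": -0.5,"ty": 0.7,"tz": 0,"turn": 0,"grip": 1},{"tx": 0,"ty": 0,"tz": 0,"turn": 0,"grip": 1},{"tx": 0,"ty": 0,"tz": 0,"turn": 0,"grip": 1}]'

```text
time: 46.22
position: [0.5222, 0.2761, 0.2873]
tool_rot: [-3.141, 0.028, -0.002]
ft_force: [0.1, 0.5, 0.6]
grip_width: 0.998
grip_force: 0.0
```

```bash
python3 ch.py a5
```

```text
[0.5222 0.2761 0.2873] [-3.1411e+00  2.8100e-02 -2.1000e-03] [ 0.3   0.32 -1.04  1.51  0.28  1.47 -2.33]
top [0.456 0.052] 24 [0.458 0.053]
top [0.441 0.158] 22 [0.443 0.162]
top [0.448 0.124] 9 [0.45  0.128]
scene [0.47  0.135] 10 
scene [0.474 0.103] 6 
scene [ 0.466 -0.062] 44 [ 0.44  -0.042]
```

View pics/a5scene.png

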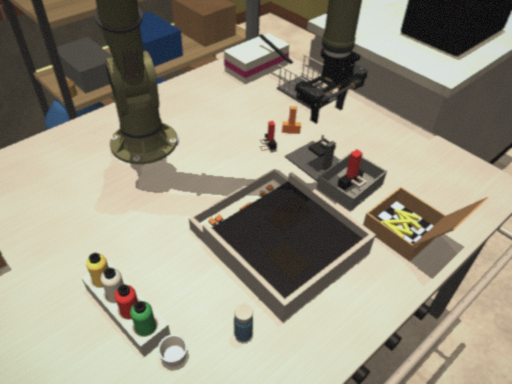

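The scraper stands in the tub (354,170), the plate is clear with all chips in the trough, and four bottles are in the rack. The shaker (243,322) and cup (173,350) are untouched. One chip shifted within the trough but is still in it. Handing in.

```bash
python3 -c "
from bench import ctrl
print(ctrl.close_job())"
```

```text
the job is handed in; nothing more can be done
None
```

The job is handed in, about 46 s into the 208 s limit: all six chips are in the grease trough, the scraper is released in the wash tub, and four bottles are seated in the rack. The pepper shaker and dip cup were left standing where they were.

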